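# Vent a humid incubation chamber and hold its sprung lid at the set pointer

### The arm

A 6-joint arm with a two-finger parallel gripper is mounted at the origin on a cart in front of the work surface, level with it; the furniture and walls round the work are solid. World frame = base frame: x ahead of the robot, y to its left, z up, the work surface at z = 0. Lengths are in m, angles in rad, forces in N, time in s.
With the tool pointing down it reaches from about 0.35 to 0.775 m from the base axis. Payload 5.5 kg.
Tool frame: the origin (TCP) lies on the centre line of the jaws, within the pads' length; the fingertips stand 11 mm ahead of it and the grasp point (between the pads) lies 8 mm behind it (env.tip_extent is the distance from the TCP to the fingertips, in m); z points along the fingers, y is the line along which they close (so a half turn about z gives the same grasp; the last joint's range is limited). The gripper opens to 85 mm and grips with 20 to 120 N. Pads are 22 mm wide; open, the fingers measure 114 mm over their backs; the gripper's body (76 mm by 85 mm) begins 54 mm behind the grasp point. The pads swing forward as they close: fully open they stand 13 mm farther back than shut.
Start: joints at [-1.408, 0.313, 0.046, 1.304, 0, 1.431], TCP at [0.171, -0.549, 0.212] pointing down, gripper open.
Joint ranges: [-2.76, 2.76], [-0.86, 1.69], [-1.03, 1.26], [-2.2, 2.34], [-1.47, 1.5], [-3.14, 3.14]. Speed limits (rad/s): [2.57, 2.57, 3.14, 3.14, 3.14, 3.14].

### API

Orientations are given as a unit quaternion [w, x, y, z].
In Python, from workcell import env gives the robot as it stands.
- The arm moves only by the shell command python3 -m jog 'ROWS' [FORCE]. ROWS is JSON, a list of rows, each a list of 5 numbers: the gripper's target within -1 to 1 (shut at 1, half-way at 0, fully open at -1), then the shift along the tool's x, y, z in m, then the turn about the tool's z in degrees. In form: [[fingers, tx, ty, tz, turn], ...]. A call has 1 to 5 rows; each row shifts and turns the commanded pose from where the row before left it, along the tool's axes as they then stand; what a row does not reach is not made up. A row lasts 1/12 s, in which the tool goes at most 41.7 mm and 7.16 degrees, less where a joint would pass 70% of its speed; a pose out of reach is approached as far as the arm can. A call is refused whole if a number of a shift passes 0.0417 or a number of a turn 7.16, either way. A call with a gripper value outside its range is refused whole. The fingers move at their own pace and stop on an object; FORCE is the grip in N (left out, the last holds). Time passes only in rows, so rows that do not move let the fingers close. It gives the time, the measured TCP pose, the force, the opening and the grip force at its end, in the units of the state.
- env.get_state(): the state, without advancing time (a new reading comes with each control period).
- env.read_camera(name): name is "scene" or "top" or "wrist"; returns a dict with "img" (420x560x3 uint8, red, green, blue), "fov_y" (degrees; the focal length in pixels is half the picture's height over the tangent of half this angle, whatever the lens; pixels are square), "cx", "cy" (the principal point, pixels), "D" ([k1, k2, p1, p2, k3] as OpenCV has them; the pictures are not rectified), "T" (4x4, takes a point from camera to world coordinates). Camera axes: x right, y up, looking along -z (the intrinsics and any distortion apply to the point x, -y, -z); pixel columns grow to the right and rows downward; lengths in m; the calibration is good to about 2 mm. A picture is of the moment at which its call begins. There is no depth.
- env.hand_in(): hands the job in; it is judged then, once.
The state is a dict: "clock": time; "joint_pos": joint angles; "qvel": joint speeds; "tau": joint torques, N m; "tcp_pos": TCP position; "orientation": TCP orientation; "wrist_force": force on the tool from outside, world axes, zero at the start; "ft_torque": the same for the moment, N m; "finger_gap": finger opening in m; "grip_force": force on a finger pad.
Only numpy, scipy, OpenCV 4.12 (cv2) and the standard library are available. Lean on these libraries where they do the work, as an engineer would, in place of code of your own. Each camera call takes 0.05 s, during which the arm holds its last target. There are 200 camera calls.

### The job

The small white incubation chamber is warm and humid and its lid has to be drained before the dishes are taken out. First, with the lid still shut, unscrew the ribbed vent cap on the lid anticlockwise all the way to its stop, so that no pressure is left inside. Then lift the sprung lid by the bar along its front edge until the index tab on its left-hand edge lines up with the set pointer on the quadrant, without swinging past it, so that the condensate runs back into the gutter and not onto the dishes; the program finishes while still holding the lid steady there, with the pointer and everything else on the bench left where it was.

Things in the scene. Friction and masses are not known exactly. Their poses are not given: they have to be found in the camera images.
- chamber: The incubation chamber, fixed to the bench: white base 100 mm deep (x), 104 mm wide (y), 75 mm high, with a flat lid in a white frame with a clear pane, its top 93 mm above the bench when shut; two stacked Petri dishes lie inside. Origin under the base's centre; front, with a dark display, to -x; hinge at the back.
- cap_mid (a point): Centre, half-way up, of the vent cap: a round ribbed grey screw cap, 31 mm diameter, 24 mm tall, upright on a short neck in the middle of the rear half of the lid. The lid lies 23 mm below this point. A white rib on its top shows how it is turned. z is the cap's axis; x turns with it.
- vent_cap (a joint): Turn of the vent cap in rad, anticlockwise seen from above positive: 0 screwed tight, 2.4 at the stop, fully unscrewed; it starts between 0 and 0.3, stays where it is left (0.08 N m of friction), does not rise and never comes off. Opening it fully takes two grasps or more.
- bar_mid (a point): Middle of the lifting bar, which stands like a drawer handle on top of the lid along its front edge: round steel, 10 mm diameter, 58 mm clear between its two posts, parallel to the hinge, 23 mm clear above the lid, 40 mm clear of the vent cap. It can turn between the fingers as the lid swings. The point turns with the lid: shut, x points level to the back, y along the bar to the left, z up.
- hinge_mid (a point): Middle of the lid's hinge axis, at the back of the chamber, 82 mm above the bench; it does not move. y is the hinge axis (to the left seen from the front), x points level to the back, z up. With the lid shut the bar's middle is 97 mm to the front (-x) of it and 39 mm above it; the bar swings about it up and back.
- chamber_lid (a joint): Opening angle of the lid in rad: 0 shut, growing as the front edge rises, stop at 1.4. A torsion spring pulls it shut: with the lid's weight it takes about 5 N at the bar to start it and 9 N at 0.8 rad, and it snaps shut when let go.
- lid_index (a point): Index tab: a small dark steel tab, 12 x 3 mm, on the lid's left-hand edge, 88 mm from the hinge axis, level with the axis when the lid is shut. Its x axis points along the lid to the hinge.
- pointer_tip (a point): Tip of the set pointer: a thin dark steel arm with a round thumb-screw, on the hinge pin at the chamber's left-hand flank, 81 mm from the hinge axis, lying against an aluminium quadrant with a tick every 10 degrees. Its x axis points along the arm to the hinge; the index tab lines up with it when the two x axes are parallel.
- set_pointer (a joint): Angle of the set pointer in rad, counted as the lid's opening angle is: the lid lines up when both read the same. Set between 0.35 and 0.90; held by friction, so do not touch it.
- timer: Bystander: white lab timer, 62 x 62 x 18 mm, lying in front of the small centrifuge; origin under its centre.
- beaker: Bystander: clear beaker, 52 mm wide, 68 mm tall, in front of the small centrifuge, at the right; origin under its centre.
- forceps: Bystander: steel forceps, 122 mm long, lying flat in front of the white oval instrument; origin under their middle.
- squat_bottle: Bystander: small white bottle, 40 mm wide, 82 mm tall, at the back behind the white oval instrument; origin under its centre.
- glass_bottle: Bystander: glass bottle, 60 mm wide, 150 mm tall, at the back behind the white oval instrument; origin under its centre.
- wash: Bystander: wash bottle with a bent spout, 208 mm tall, at the back behind the white oval instrument; origin under its centre.
- tape: Bystander: roll of tape, 52 mm diameter, 19 mm high, lying flat at the left of the chamber; origin under its centre.

How it is judged:
By the outcome, as a careful person would: the job done as asked, in the order asked, and still so for the second after the job is handed in, while the arm keeps its last pose, push and grip.
It also fails if it takes over 51 s, if anything falls off the work surface, if the arm or the gripper's body presses on something with over 40 N, if the wrist force passes 120 N, or if a joint passes its speed limit or range.

## Working session

There is one attempt and no reset: what is moved stays moved. The work goes in short steps, Python scripts to look and compute and a shell command to move; the robot and the scene stay as the last step left them, time stands still between calls to the robot, and variables do not carry over. Pictures are saved under pics/ and viewed, at most 10 in all, crops included, and the job is handed in when it is done.

```bash
mkdir -p pics; cat > h.py <<'E'
import numpy as np, cv2
from workcell import env
def cam(n):
    c=env.read_camera(n); return c
def K(c):
    h=c["img"].shape[0]; f=h/2/np.tan(np.radians(c["fov_y"])/2)
    return np.array([[f,0,c["cx"]],[0,f,c["cy"]],[0,0,1.]])
def ray(c,uv):
    p=cv2.undistortPoints(np.array([[uv]],float),K(c),np.array(c["D"],float))[0,0]
    T=np.array(c["T"]); d=T[:3,:3]@np.array([p[0],-p[1],-1.]); return T[:3,3],d/np.linalg.norm(d)
def tri(obs):
    A=0;b=0
    for c,uv in obs:
        o,d=ray(c,uv);P=np.eye(3)-np.outer(d,d);A=A+P;b=b+P@o
    x=np.linalg.solve(A,b)
    r=[np.linalg.norm((np.eye(3)-np.outer(d,d))@(x-o)) for o,d in (ray(*q) for q in obs)]
    return x,r
def atz(c,uv,z):
    o,d=ray(c,uv); return o+d*(z-o[2])/d[2]
def proj(c,X):
    T=np.array(c["T"]); p=(np.atleast_2d(X)-T[:3,3])@T[:3,:3]; p=p*[1,-1,-1]
    return cv2.projectPoints(p.reshape(-1,1,3),np.zeros(3),np.zeros(3),K(c),np.array(c["D"],float))[0][:,0]
def save(c,name,box=None,s=1):
    im=c["img"]
    if box: u0,v0,u1,v1=box; im=im[v0:v1,u0:u1]
    im=cv2.resize(im,None,fx=s,fy=s,interpolation=cv2.INTER_CUBIC)
    cv2.imwrite("pics/"+name,im[:,:,::-1])
E
python3 - <<'E'
from h import *
import pickle
a=cam("scene");b=cam("top");pickle.dump((a,b),open("c0.pkl","wb"))
im=np.vstack([a["img"],b["img"]])
save(a,"s0.png");save(b,"t0.png")
for c in (a,b): print(c["fov_y"],c["D"],np.round(c["T"],3).tolist())
print(env.get_state())
E
```

```text
50.586453163607345 [-0.02313003  0.          0.          0.          0.        ] [[-0.809, 0.356, -0.467, 0.032], [-0.588, -0.497, 0.639, 0.892], [-0.005, 0.792, 0.611, 0.808], [0.0, 0.0, 0.0, 1.0]]
55.3700655373421 [-0.06851202  0.          0.          0.          0.        ] [[0.002, 0.987, -0.16, 0.378], [-1.0, 0.006, 0.024, 0.184], [0.025, 0.16, 0.987, 1.235], [0.0, 0.0, 0.0, 1.0]]
{'clock': 0.1, 'joint_pos': array([-1.40760385e+00,  3.13944060e-01,  4.51373255e-02,  1.30360854e+00,
        1.55692378e-05,  1.43118727e+00]), 'qvel': array([-6.94809113e-04, -1.31421000e-03,  3.56335455e-03,  1.72399997e-03,
       -7.89503076e-04, -8.50265341e-06]), 'tau': array([ 3.23382905e-03, -4.81725132e+01,  2.99244583e+01,  1.26223237e-02,
       -1.28103679e-04, -1.80931771e-06]), 'tcp_pos': array([ 0.17137648, -0.54837841,  0.21160569]), 'orientation': array([-8.09508274e-04,  9.88560457e-01,  1.50822967e-01, -1.76077507e-06]), 'wrist_force': array([ 0.42341967, -0.01542457,  0.27471383]), 'ft_torque': array([ 0.04159592,  0.05624044, -0.00742468]), 'grip_force': 0.0, 'finger_gap': 0.0851865488831815}
```

View pics/s0.png

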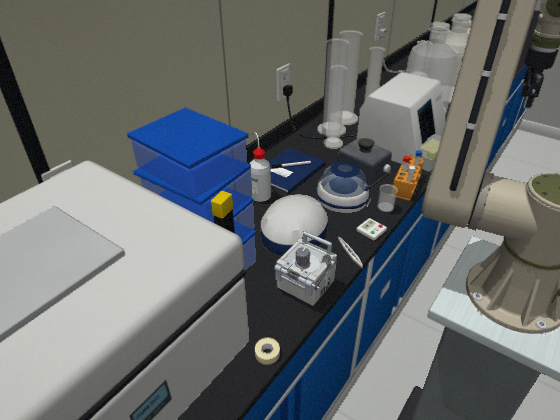

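View pics/t0.png

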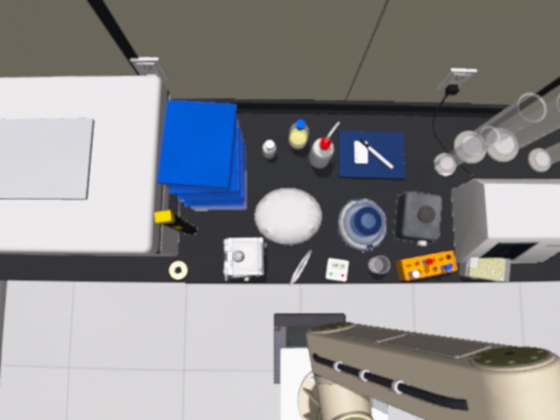

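The chamber is at about (306,265) in the scene picture and (243,257) in the top one. The arm is clear to the right. Next I'll enlarge the chamber in both views.

```bash
python3 - <<'E'
from h import *
import pickle
a,b=pickle.load(open("c0.pkl","rb"))
A=cv2.resize(a["img"][225:307,262:350],None,fx=4.5,fy=4.5,interpolation=cv2.INTER_CUBIC)
B=cv2.resize(b["img"][227:287,210:280],None,fx=5.6,fy=5.6,interpolation=cv2.INTER_CUBIC)
H=max(A.shape[0],B.shape[0]);pad=lambda i:cv2.copyMakeBorder(i,0,H-i.shape[0],0,0,0)
im=np.hstack([pad(A),pad(B)]);print(A.shape,B.shape)
cv2.imwrite("pics/z0.png",im[:,:,::-1])
print(atz(b,(243,257),.093),tri([(a,(302,254)),(b,(238,256))]))
E
```

```text
(369, 396, 3) (336, 392, 3)
[0.41655507 0.26591435 0.093     ] (array([0.42069789, 0.27935029, 0.11656848]), [np.float64(0.002560846113563353), np.float64(0.0025608461135633214)])
```

View pics/z0.png

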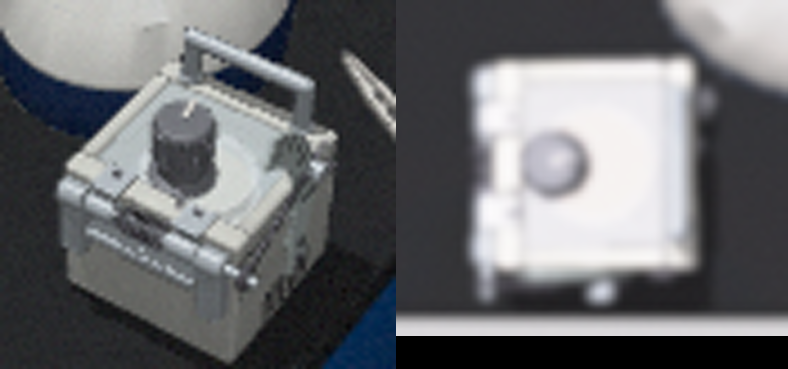

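The hinge is on the world +y side, the bar on the -y side and the quadrant faces the robot. I'll turn the tool to yaw 90° while rising, then travel over to the chamber.

```bash

python3 -m jog '[[0,0,0,-0.009,-7.16],[0,0,0,-0.009,-7.16],[0,0,0,-0.009,-7.16],[0,0,0,-0.009,-7.16],[0,0,0,-0.009,-7.16]]' >/dev/null
python3 -m jog '[[0,0,0,-0.009,-7.16],[0,0,0,-0.009,-7.16],[0,0,0,-0.009,-7.16],[0,0,0,-0.009,-7.16],[0,0,0,-0.009,-7.16]]' >/dev/null
python3 -m jog '[[0,0,0,0,-1.1],[0,0.037,0.020,0,0],[0,0.037,0.020,0,0],[0,0.037,0.020,0,0],[0,0.037,0.020,0,0]]'
python3 -m jog '[[0,0.037,0.020,0,0],[0,0.037,0.020,0,0],[0,0.037,0.020,0,0],[0,0.037,0.020,0,0],[0,0.037,0.020,0,0]]' >/dev/null
python3 -m jog '[[0,0.037,0.020,0,0],[0,0.037,0.020,0,0],[0,0.037,0.010,0,0],[0,0.037,0,0,0],[0,0.037,0,0,0]]'
python3 -c "
from workcell import env
s=env.get_state();print(s['joint_pos'],s['tcp_pos'],s['orientation'])"
```

```text
clock: 1.35
tcp_pos: [0.2508, -0.4004, 0.3012]
orientation: [-0.001, 0.708, 0.706, 0.0]
wrist_force: [0.2, 0.3, 1.5]
finger_gap: 0.0431
grip_force: 0.0
clock: 2.18
tcp_pos: [0.3988, -0.0325, 0.3014]
orientation: [-0.0, 0.708, 0.706, -0.0]
wrist_force: [0.2, 0.5, 0.4]
finger_gap: 0.0425
grip_force: 0.0
[-2.82589361e-01 -3.97214015e-02 -1.51061205e-01  1.46059266e+00
 -8.73377590e-07  1.28995540e+00] [ 0.3987881  -0.03248824  0.30144753] [-4.97310401e-04  7.07724560e-01  7.06488234e-01 -2.74563565e-04]
```

```bash

python3 -m jog '[[0,0.037,0.003,0,0],[0,0.037,0.003,0,0],[0,0.037,0.003,0,0],[0,0.037,0.003,0,0],[0,0.037,0.003,0,0]]' >/dev/null
python3 -m jog '[[0,0.02,0,0,0],[0,0,0,0,0],[0,0,0,0,0]]'
python3 - <<'E'
from h import *
import pickle
w=cam("wrist");save(w,"w1.png");pickle.dump(w,open("w1.pkl","wb"));print(np.round(w["T"],3),w["fov_y"],proj(w,[.42,.28,.128]))
E
```

```text
clock: 2.85
tcp_pos: [0.4132, 0.1714, 0.3015]
orientation: [-0.0, 0.706, 0.708, -0.001]
wrist_force: [0.1, 0.1, -0.2]
finger_gap: 0.0425
grip_force: 0.0
[[ 1.    -0.002 -0.     0.414]
 [ 0.002  0.964  0.268  0.24 ]
 [-0.    -0.268  0.964  0.463]
 [ 0.     0.     0.     1.   ]] 62.030205370190934 [[286.7196479   73.89860595]]
```

View pics/w1.png

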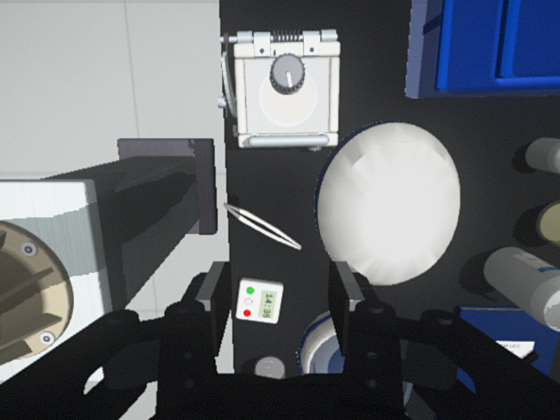

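The view shows the cap top at (288,72) with its rib pointing down the picture, the bar along (245..330,140), and the quadrant on the left flank near x=225. I'll take a second view from 90 mm further on.

```bash

python3 -m jog '[[0,0.03,0,0,0],[0,0.03,0,0,0],[0,0.03,0,0,0],[0,0,0,0,0],[0,0,0,0,0]]'
python3 - <<'E'
from h import *
import pickle
w=cam("wrist");w1=pickle.load(open("w1.pkl","rb"));pickle.dump(w,open("w2.pkl","wb"))
print(proj(w,[.42,.28,.128]))
A=cv2.resize(w1["img"][15:160,205:355],None,fx=2.6,fy=2.6,interpolation=cv2.INTER_CUBIC)
u,v=190,60
B=cv2.resize(w["img"][v:v+220,u:u+150],None,fx=2.6,fy=2.6,interpolation=cv2.INTER_CUBIC)
H=max(A.shape[0],B.shape[0]);pad=lambda i:cv2.copyMakeBorder(i,0,H-i.shape[0],0,0,0)
cv2.imwrite("pics/z1.png",np.hstack([pad(A),pad(B)])[:,:,::-1])
E
```

```text
clock: 3.32
tcp_pos: [0.4137, 0.2602, 0.3018]
orientation: [0.0, 0.707, 0.707, -0.001]
wrist_force: [0.7, 0.4, 0.3]
finger_gap: 0.0426
grip_force: 0.0
[[285.31006559 173.10685125]]
```

View pics/z1.png

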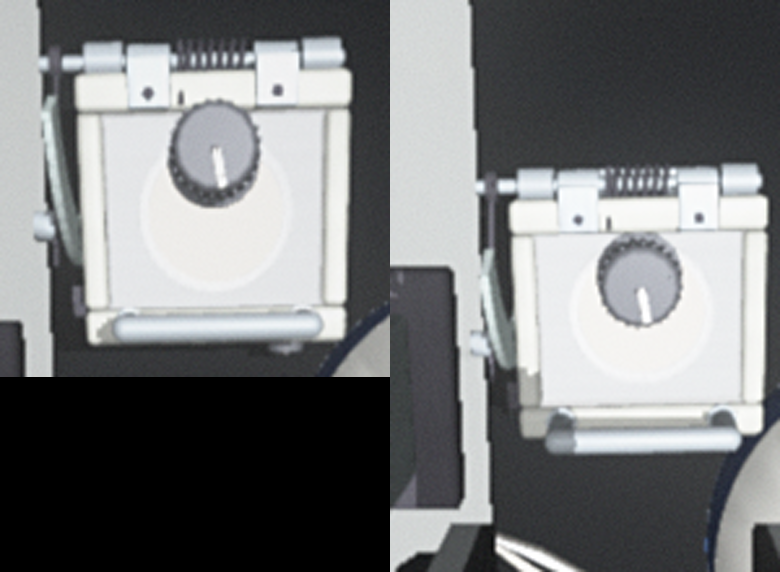

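```bash
python3 - <<'E'
from h import *
import pickle
w1,w2=(pickle.load(open(f"w{i}.pkl","rb")) for i in (1,2))
f1=lambda x,y:(x/2.6+205-.3,y/2.6+15-.3); f2=lambda x,y:((x-390)/2.6+190-.3,y/2.6+60-.3)
for n,p,q in [("captop",(215,144),(641,284)),("barL",(117,326),(548,441)),("barR",(321,322),(739,438)),("barM",(219,324),(643.5,439.5)),
 ("pinL",(45,63),(480,187)),("pinR",(345,53),(760,180)),("thumb",(43,226),(480,343)),("tab",(80,300),(513,395))]:
    X,r=tri([(w1,f1(*p)),(w2,f2(*q))]);print(n,np.round(X,4),np.round(r,4))
# with text heights
print(atz(w1,f1(215,144),.128),atz(w2,f2(641,284),.128))
for z in (.121,): print(*[np.round(atz(c,p,z),4) for c,p in ((w1,f1(117,326)),(w1,f1(321,322)),(w2,f2(548,441)),(w2,f2(739,438)))])
E
```

```text
captop [0.4208 0.2836 0.1248] [0.0001 0.0001]
barL [0.3851 0.222  0.1234] [0.0002 0.0002]
barR [0.4595 0.2236 0.1246] [0.0001 0.0001]
barM [0.4224 0.2228 0.124 ] [0.0002 0.0002]
pinL [0.3565 0.3174 0.0836] [0.0003 0.0003]
pinR [0.4696 0.3203 0.0871] [0.0003 0.0003]
thumb [0.3571 0.2575 0.1059] [0. 0.]
tab [0.367  0.2301 0.0831] [0.0002 0.0002]
[0.42057622 0.28316394 0.128     ] [0.42087089 0.28401036 0.128     ]
[0.3852 0.2218 0.121 ] [0.4601 0.2234 0.121 ] [0.3847 0.2212 0.121 ] [0.46   0.2225 0.121 ]
```

The heights agree with the text: bar 0.123, cap top 0.125–0.128, pin 0.084, tab 0.083. The chamber yaw is about 91°. Next I'll descend on the cap at (0.4207, 0.2836).

```bash

python3 -m jog '[[0,0.0234,0.007,0,0],[0,0,0,0.04,0],[0,0,0,0.04,0],[0,0,0,0.04,0],[0,0,0,0,0]]' >/dev/null
python3 -m jog '[[0,0,0,0.03,0],[0,0,0,0.02,0],[0,0,0,0.02,0],[0,0,0,0,0],[0,0,0,0,0]]' 
python3 -m jog '[[0.3,0,0,0,0],[0.5,0,0,0,0],[1,0,0,0,0],[1,0,0,0,0],[1,0,0,0,0]]' 50
python3 -m jog '[[1,0,0,0,0],[1,0,0,0,0],[1,0,0,0,-2]]' 50
```

```text
clock: 4.2
tcp_pos: [0.4214, 0.2831, 0.1138]
orientation: [0.0, 0.707, 0.707, -0.0]
wrist_force: [0.5, -0.1, 0.6]
finger_gap: 0.0424
grip_force: 0.0
clock: 4.62
tcp_pos: [0.4211, 0.2841, 0.1131]
orientation: [0.0, 0.707, 0.707, 0.001]
wrist_force: [-0.6, -0.1, -0.7]
finger_gap: 0.0002
grip_force: 0.0
clock: 4.87
tcp_pos: [0.4206, 0.284, 0.1123]
orientation: [0.0, 0.694, 0.72, -0.0]
wrist_force: [0.2, -0.1, -1.0]
finger_gap: -0.0001
grip_force: 0.0
```

The fingers shut on nothing, so I'll look before doing anything else.

```bash
python3 - <<'E'
from h import *
w=cam("wrist");s=cam("scene")
A=cv2.resize(w["img"],None,fx=.8,fy=.8)
B=cv2.resize(s["img"][190:310,250:370],None,fx=2.8,fy=2.8,interpolation=cv2.INTER_CUBIC)
cv2.imwrite("pics/z2.png",np.hstack([A,B])[:,:,::-1])
print(proj(w,[.4207,.2836,.128]),proj(s,[[.4207,.2836,.128],[.4225,.2223,.121]]),env.get_state()["tcp_pos"])
E
```

```text
[[278.44255035 277.73575692]] [[302.19796402 251.49126149]
 [316.21561866 238.59335209]] [0.42060797 0.28394075 0.11230399]
```

View pics/z2.png

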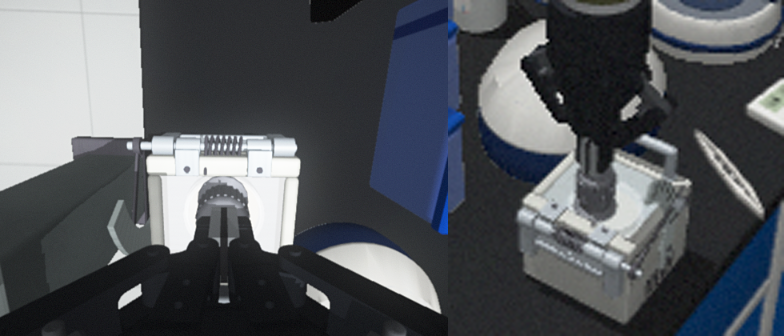

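```bash
python3 - <<'E'
from h import *
w=cam("wrist");s=cam("scene");st=env.get_state()
print(env.tip_extent,{k:np.round(v,3) for k,v in st.items()})
p=st["tcp_pos"]
ax=np.array([[p[0],p[1],p[2]+d] for d in (-.011,0,.02,.06,.1)])
A=w["img"][150:420,180:380].copy();B=s["img"][200:300,265:340].copy()
A=cv2.resize(A,None,fx=2,fy=2,interpolation=cv2.INTER_CUBIC);B=cv2.resize(B,None,fx=5,fy=5,interpolation=cv2.INTER_CUBIC)
cap=np.array([[.4207,.2836,z] for z in (.104,.128)])
for q,c in ((ax,(255,0,0)),(cap,(0,255,0))):
    for u,v in proj(w,q): cv2.circle(A,(int((u-180)*2),int((v-150)*2)),4,c,1)
    for u,v in proj(s,q): cv2.circle(B,(int((u-265)*5),int((v-200)*5)),4,c,1)
pad=lambda i:cv2.copyMakeBorder(i,0,540-i.shape[0],0,0,0)
cv2.imwrite("pics/z3.png",np.hstack([pad(A),pad(B)])[:,:,::-1]);print(A.shape,B.shape)
E
```

```text
0.011 {'clock': np.float64(5.067), 'joint_pos': array([ 0.436,  0.238, -0.308,  1.025, -0.   ,  1.971]), 'qvel': array([-0.   , -0.001,  0.   ,  0.   , -0.001, -0.002]), 'tau': array([ 3.0000e-03, -4.1565e+01,  2.7633e+01,  5.0000e-03, -0.0000e+00,
       -2.2000e-02]), 'tcp_pos': array([0.421, 0.284, 0.112]), 'orientation': array([ 0.   ,  0.695,  0.719, -0.   ]), 'wrist_force': array([-0.112, -0.671, -0.388]), 'ft_torque': array([ 0.047,  0.015, -0.054]), 'grip_force': np.float64(0.0), 'finger_gap': np.float64(0.0)}
(540, 400, 3) (500, 375, 3)
```

View pics/z3.png

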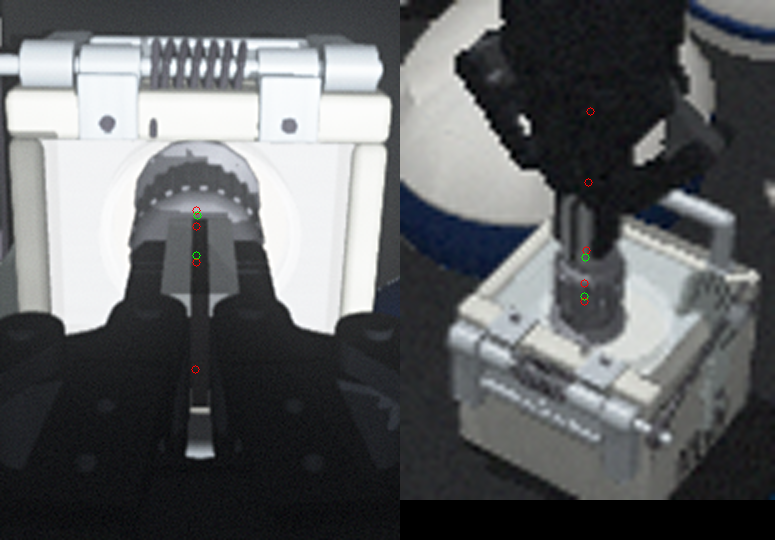

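The overlay suggests the fingers sit inside the cap's outline without touching it. I'll open and re-close slowly while watching the gap and the force.

```bash

python3 -m jog '[[0,0,0,0,0],[0,0,0,0,0],[0,0,0,0,0]]' | tr '\n' ' '
python3 -m jog '[[0.15,0,0,0,0],[0.2,0,0,0,0],[0.25,0,0,0,0]]' 40| tr '\n' ' '
python3 -m jog '[[0.3,0,0,0,0],[0.35,0,0,0,0]]' 40| tr '\n' ' '
python3 -m jog '[[0.4,0,0,0,0],[0.45,0,0,0,0]]' 40| tr '\n' ' '
```

```text
clock: 5.32 tcp_pos: [0.4207, 0.2839, 0.1123] orientation: [0.0, 0.694, 0.72, -0.0] wrist_force: [1.0, 0.5, 0.1] finger_gap: 0.0354 grip_force: 0.0 clock: 5.57 tcp_pos: [0.4207, 0.2839, 0.1123] orientation: [0.0, 0.694, 0.72, -0.0] wrist_force: [0.4, 0.2, -0.2] finger_gap: 0.0323 grip_force: 0.0 clock: 5.73 tcp_pos: [0.4207, 0.2839, 0.1124] orientation: [0.0, 0.694, 0.72, -0.0] wrist_force: [-0.5, -0.9, 0.1] finger_gap: 0.0278 grip_force: 0.0 clock: 5.9 tcp_pos: [0.4207, 0.2839, 0.1123] orientation: [0.0, 0.694, 0.72, -0.0] wrist_force: [0.5, -0.3, 0.7] finger_gap: 0.0236 grip_force: 0.0
```

```bash

for i in 1 2; do python3 -m jog '[[0.45,0,0,0.003,0],[0.45,0,0,0,0]]' 40| tr '\n' ' ';done
python3 - <<'E'
from h import *
s=cam("scene");w=cam("wrist")
A=cv2.resize(w["img"][150:420,180:380],None,fx=2,fy=2,interpolation=cv2.INTER_CUBIC);B=cv2.resize(s["img"][200:300,265:340],None,fx=5,fy=5,interpolation=cv2.INTER_CUBIC)
pad=lambda i:cv2.copyMakeBorder(i,0,540-i.shape[0],0,0,0)
cv2.imwrite("pics/z4.png",np.hstack([pad(A),pad(B)])[:,:,::-1])
E
```

```text
clock: 6.07 tcp_pos: [0.4208, 0.284, 0.109] orientation: [0.0, 0.694, 0.72, 0.0] wrist_force: [0.5, -0.6, -0.1] finger_gap: 0.0234 grip_force: 0.2 clock: 6.23 tcp_pos: [0.421, 0.2841, 0.1085] orientation: [0.0, 0.694, 0.72, 0.001] wrist_force: [-5.2, -1.8, 15.3] finger_gap: 0.0232 grip_force: 7.5
```

View pics/z4.png

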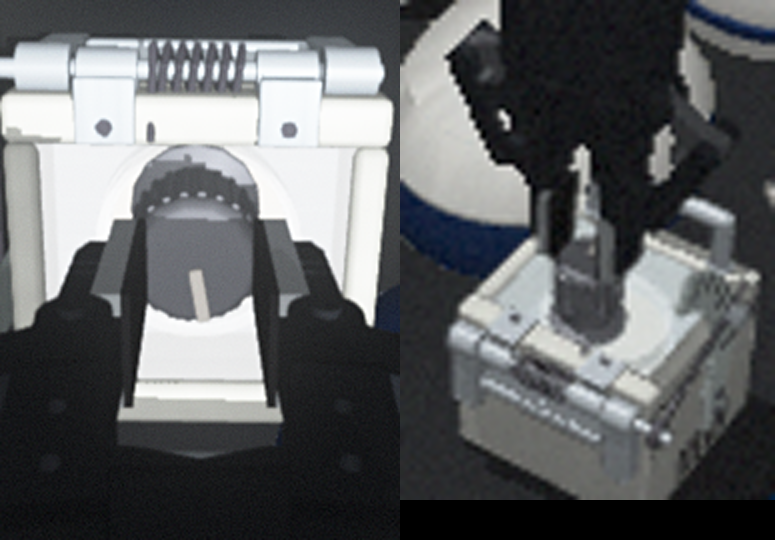

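The view shows the cap disc between the finger pads, and the tips touched its top (15 N) at TCP z=0.1085. The fingertips therefore really end about 20 mm above the reported TCP, about 30 mm short of the stated 11 mm ahead. I'll back off, open and go 24–28 mm deeper.

```bash

python3 -m jog '[[0.0,0,0,-0.004,0],[0,0,0,0,0],[0,0,0,0,0],[0,0,0,0.008,0],[0,0,0,0.008,0]]' | tr '\n' ' '
python3 -m jog '[[0,0,0,0.006,0],[0,0,0,0.003,0],[0,0,0,0,0]]' | tr '\n' ' '
python3 -m jog '[[0.2,0,0,0,0],[0.4,0,0,0,0],[1,0,0,0,0],[1,0,0,0,0]]' 50| tr '\n' ' '
```

```text
clock: 6.75 tcp_pos: [0.4208, 0.2839, 0.0936] orientation: [0.0, 0.694, 0.72, 0.0] wrist_force: [-0.3, -0.2, 0.7] finger_gap: 0.0429 grip_force: 0.0 clock: 7.0 tcp_pos: [0.4196, 0.2834, 0.0837] orientation: [-0.0, 0.694, 0.72, -0.001] wrist_force: [-0.6, -0.0, -0.5] finger_gap: 0.0427 grip_force: 0.0 clock: 7.33 tcp_pos: [0.4199, 0.2838, 0.0854] orientation: [-0.0, 0.694, 0.72, -0.001] wrist_force: [-3.6, -0.5, 1.5] finger_gap: 0.0295 grip_force: 49.8
```

Gripped at gap 29.5 mm. Now I'll turn it anticlockwise.

```bash
S='from workcell import env
s=env.get_state();print("  j6",s["joint_pos"][5].round(3),"T",s["ft_torque"].round(2),"F",s["wrist_force"].round(1),s["finger_gap"].round(4))'
for i in 1 2 3; do python3 -m jog '[[1,0,0,0,-7.16],[1,0,0,0,-7.16],[1,0,0,0,-7.16],[1,0,0,0,-7.16],[1,0,0,0,-7.16]]' 50|tr '\n' ' '; python3 -c "$S";done
for i in 1 2 3 4; do python3 -m jog '[[1,0,0,0,-5],[1,0,0,0,0]]' 50 >/dev/null; python3 -c "$S";done
```

```text
clock: 7.75 tcp_pos: [0.4189, 0.2834, 0.0853] orientation: [-0.001, 0.437, 0.9, -0.001] wrist_force: [-6.8, -2.0, 5.1] finger_gap: 0.029 grip_force: 50.1 clock: 8.17 tcp_pos: [0.4183, 0.2826, 0.0853] orientation: [-0.002, 0.139, 0.99, -0.002] wrist_force: [-8.5, -5.3, 6.8] finger_gap: 0.0291 grip_force: 50.4 clock: 8.58 tcp_pos: [0.4183, 0.2815, 0.0853] orientation: [-0.002, -0.172, 0.985, -0.002] wrist_force: [-7.3, -8.1, 8.3] finger_gap: 0.0293 grip_force: 50.5 Traceback (most recent call last):
  File "<string>", line 2, in <module>
    s=env.get_state();print("  j6",s["joint_pos"][5].round(3),"T",s["ft_torque"].round(2),"F",s["wrist_force"].round(1),s["finger_gap"].round(4))
                                                                                                                        ^^^^^^^^^^^^^^^^^^^^^
AttributeError: 'float' object has no attribute 'round'
Traceback (most recent call last):
AttributeError: 'float' object has no attribute 'round'
Traceback (most recent call last):
AttributeError: 'float' object has no attribute 'round'
Traceback (most recent call last):
AttributeError: 'float' object has no attribute 'round'
Traceback (most recent call last):
AttributeError: 'float' object has no attribute 'round'
Traceback (most recent call last):
AttributeError: 'float' object has no attribute 'round'
Traceback (most recent call last):
AttributeError: 'float' object has no attribute 'round'
```

```bash
cat > st.py <<'E'
from workcell import env
import numpy as np
s=env.get_state();q=s["orientation"]
print(round(s["clock"],2),"yaw",round(np.degrees(2*np.arctan2(q[2],q[1])),1),"j6",np.round(s["joint_pos"][5],3),"T",np.round(s["ft_torque"],2),"F",np.round(s["wrist_force"],1),"p",np.round(s["tcp_pos"],4),"g",round(float(s["finger_gap"]),4),round(float(s["grip_force"]),1))
E
python3 st.py
python3 -m jog '[[1,0,0,0,-6],[1,0,0,0,-6]]' >/dev/null; python3 st.py
python3 -m jog '[[1,0,0,0,-6],[1,0,0,0,-4]]' >/dev/null; python3 st.py
```

```text
9.25 yaw 219.6 j6 -0.256 T [-1.81  1.36  0.08] F [-7.  -9.3  8.3] p [0.4186 0.2809 0.0853] g 0.0293 50.5
9.42 yaw 231.6 j6 -0.466 T [-0.11  0.01 -0.7 ] F [-1.7 -2.9 -1. ] p [0.4205 0.2828 0.0855] g 0.0289 49.4
9.58 yaw 241.6 j6 -0.64 T [ 2.21 -0.72 -0.79] F [ 2.4  9.1 -5.2] p [0.4216 0.285  0.0855] g 0.0291 51.3
```

The torque rose from about 0.1 to 0.75 N·m at 128–140° of turn, so the cap has reached its stop. I'll release, rise, turn to yaw 181°, and check the rib's direction numerically.

```bash

python3 -m jog '[[0,0,0,0,0],[0,0,0,0,0],[0,0,0,0,0],[0,0,0,-0.03,0],[0,0,0,-0.03,0]]' >/dev/null
python3 -m jog '[[0,0,0,-0.04,7],[0,0,0,-0.02,7],[0,0,0,0,7],[0,0,0,0,7],[0,0,0,0,7]]' >/dev/null
python3 -m jog '[[0,0,0,0,7],[0,0,0,0,7],[0,0,0,0,7],[0,0,0,0,4.4],[0,0,0,0,0]]' >/dev/null
python3 st.py
python3 - <<'E'
from h import *
import pickle
w=cam("wrist");pickle.dump(w,open("w3.pkl","wb"))
def rib(w):
    c=np.array([.4207,.2836,.128]);out=[]
    for r in np.arange(.002,.0125,.0005):
        for a in np.radians(np.arange(0,360,3)):
            X=c+[r*np.cos(a),r*np.sin(a),0];u,v=np.round(proj(w,X)[0]).astype(int)
            if 0<=v<420 and 0<=u<560: out.append((int(w["img"][v,u].min()),np.degrees(a),r))
    o=np.array(out);t=np.percentile(o[:,0],95);s=o[o[:,0]>=t];a=np.radians(s[:,1])
    print("rib",np.degrees(np.arctan2(np.sin(a).mean(),np.cos(a).mean())),"R",np.hypot(np.sin(a).mean(),np.cos(a).mean()),"th",t,"med",np.median(o[:,0]))
for k in (1,2): rib(pickle.load(open(f"w{k}.pkl","rb")))
rib(w)
print(proj(w,[[.4207,.2836,.128],[.4225,.2223,.121],[.3571,.2575,.106]]))
A=cv2.resize(w["img"],None,fx=1.4,fy=1.4,interpolation=cv2.INTER_CUBIC);cv2.imwrite("pics/w3.png",A[:,:,::-1])
E
```

```text
10.83 yaw 180.9 j6 0.42 T [0.04 0.   0.07] F [0.2 0.1 0.1] p [0.4209 0.2839 0.2055] g 0.0426 0.0
rib -80.9427420266772 R 0.9858106209671579 th 235.0 med 179.0
rib -80.5770877513743 R 0.9892911809471314 th 251.0 med 183.0
rib 36.86539689543723 R 0.9687841289156551 th 252.0 med 206.0
[[278.24110111 218.38611472]
 [194.24237014 216.90593121]
 [243.45917462 124.70325601]]
```

The rib went from -81° to 37°, which is 118°. That is less than 137° minus the start, so the cap may have slipped. I'll grasp again, harder, and turn against the stop.

```bash

python3 -m jog '[[0,0,0,0.04,0],[0,0,0,0.04,0],[0,0,0,0.03,0],[0,0,0,0.011,0],[0,0,0,0,0]]' >/dev/null;python3 st.py
python3 -m jog '[[0.2,0,0,0,0],[0.4,0,0,0,0],[1,0,0,0,0],[1,0,0,0,0],[1,0,0,0,0]]' 90 >/dev/null;python3 st.py
for i in 1 2 3 4; do python3 -m jog '[[1,0,0,0,-5],[1,0,0,0,0]]' 90 >/dev/null; python3 st.py;done
```

```text
11.3 yaw 181.1 j6 0.415 T [-0.04  0.07  0.03] F [0.2 0.3 0.1] p [0.4181 0.2826 0.081 ] g 0.0427 0.0
11.72 yaw 181.0 j6 0.416 T [-1.17  0.17 -0.02] F [-2.  -7.  -3.6] p [0.4205 0.2822 0.0851] g 0.0277 89.1
11.88 yaw 186.2 j6 0.326 T [-1.15  1.46  0.11] F [-7.  -7.1  1.2] p [0.4182 0.282  0.0851] g 0.0276 91.8
12.05 yaw 191.2 j6 0.24 T [-1.27  1.51 -0.62] F [-6.1 -7.1  2.2] p [0.4183 0.2818 0.0851] g 0.0282 92.4
12.22 yaw 196.2 j6 0.152 T [-1.29  0.62 -0.21] F [-3.5 -6.5 -1.5] p [0.4197 0.282  0.0852] g 0.0281 93.2
12.38 yaw 201.2 j6 0.064 T [-1.13  0.39  0.12] F [-2.6 -6.6 -2.4] p [0.4201 0.2822 0.0853] g 0.0278 90.1
```

```bash

for i in 1 2 3 4; do python3 -m jog '[[1,0,0,0,-5]]' 90 >/dev/null; python3 st.py;done
python3 -m jog '[[0,0,0,0,0],[0,0,0,0,0],[0,0,0,-0.04,0],[0,0,0,-0.04,7],[0,0,0,-0.04,7]]' >/dev/null
python3 -m jog '[[0,0,0,0,7],[0,0,0,0,7],[0,0,0,0,7],[0,0,0,0,5.1],[0,0,0,0,0]]' >/dev/null;python3 st.py
cat > rib.py <<'E'
from h import *
import pickle
def rib(w):
    im=w["img"].min(2).astype(np.float32)
    # cap top rectified patch, 0.2 mm/px, rows=-y cols=+x
    n=160;g=(np.arange(n)-n/2)*.0002
    X=np.array([[.4207+x,.2836-y,.128] for y in g for x in g]);p=proj(w,X).astype(np.float32).reshape(n,n,2)
    P=cv2.remap(im,p[...,0],p[...,1],cv2.INTER_LINEAR)
    rr=np.hypot(*np.meshgrid(g,g));m=rr<.0145
    B=((P>225)&m).astype(np.uint8);k,l,stt,cen=cv2.connectedComponentsWithStats(B)
    for i in range(1,k):
        if stt[i,4]>40:
            ys,xs=np.nonzero(l==i);x=g[xs];y=-g[ys];vx=cv2.fitLine(np.c_[x,y].astype(np.float32)*1000,cv2.DIST_L2,0,.01,.01).ravel()
            print("area",stt[i,4]*.04,"cen mm",x.mean()*1000,y.mean()*1000,"ang",np.degrees(np.arctan2(vx[1],vx[0])))
    return P
for k in (1,2,3): print(k);rib(pickle.load(open(f"w{k}.pkl","rb")))
w=cam("wrist");pickle.dump(w,open("w4.pkl","wb"));print("now");rib(w)
E
python3 rib.py
```

```text
12.47 yaw 206.1 j6 -0.02 T [-1.06  0.55 -0.98] F [-2.8 -5.7 -1.3] p [0.4202 0.2822 0.0854] g 0.028 90.1
12.55 yaw 211.2 j6 -0.11 T [-1.53  1.11 -1.44] F [-5.7 -8.3  1.5] p [0.4191 0.2816 0.0853] g 0.0283 90.8
12.63 yaw 216.1 j6 -0.196 T [ 0.25 -1.79 -0.83] F [ 5.7 -0.4 -1.7] p [0.4187 0.2812 0.0854] g 0.028 93.3
12.72 yaw 221.1 j6 -0.284 T [-1.3   0.75 -1.81] F [-4.1 -6.4  0.9] p [0.4196 0.2818 0.0854] g 0.028 93.8
13.55 yaw 180.8 j6 0.422 T [-0.01 -0.01  0.02] F [-0.8  0.7  0.8] p [0.4215 0.2846 0.2058] g 0.0428 0.0
1
area 27.28 cen mm 1.390909090909091 -8.07067448680352 ang -78.948944
2
area 33.92 cen mm 1.3431603773584906 -7.526650943396227 ang -79.371475
3
area 3.16 cen mm 11.615189873417723 8.012658227848101 ang -54.79666
area 42.08 cen mm 4.547908745247148 4.204182509505704 ang 49.36814
now
area 3.7600000000000002 cen mm 11.80425531914894 7.631914893617022 ang -56.842644
area 42.12 cen mm 4.685280151946819 4.164102564102564 ang 48.900948
```

The rib line fit gives -79° before, 49.4° after the first grasp and 48.9° after the second. It didn't move under a firm push, and it agrees with 2.4 rad from a zero along the front. The vent is fully open. Next I'll measure the pointer from two oblique wrist views.

```bash

python3 -m jog '[[0,0,0.028,0.022,0],[0,0,0.027,0.023,0],[0,0,0,0,0],[0,0,0,0,0],[0,0,0,0,0]]' >/dev/null
python3 -c "
from h import *;import pickle;w=cam('wrist');pickle.dump(w,open('w5.pkl','wb'))"; python3 st.py
python3 -m jog '[[0,0,-0.04,0,0],[0,0,-0.04,0,0],[0,0,-0.04,0,0],[0,0,-0.04,0,0],[0,0,-0.04,0,0]]' >/dev/null
python3 -m jog '[[0,0,-0.02,0,0],[0,0,0,0,0],[0,0,0,0,0],[0,0,0,0,0]]' >/dev/null
python3 - <<'E'
from h import *;import pickle
w6=cam('wrist');pickle.dump(w6,open('w6.pkl','wb'));w5=pickle.load(open('w5.pkl','rb'))
Q=[[.36,.319,.082],[.36,.2575,.106],[.367,.231,.083],[.36,.25,.13]]
out=[]
for w in (w5,w6):
    p=proj(w,Q);print(np.round(p,1).tolist());c=p.mean(0);u0,v0=int(c[0]-100),max(0,int(c[1]-75));print("org",u0,v0)
    I=w["img"];I=I[v0:v0+150,max(u0,0):u0+200];I=cv2.resize(I,(800,int(800*I.shape[0]/I.shape[1])) ,interpolation=cv2.INTER_CUBIC);out.append(I[:300*1]if 0 else I);print(I.shape)
h=min(i.shape[0] for i in out)
pickle.dump(out,open("o.pkl","wb"))
im=np.vstack(out);s=600/im.shape[0];print("scale",s)
E
python3 st.py
```

```text
14.07 yaw 181.0 j6 0.513 T [-0.    0.01 -0.06] F [ 0.3 -0.1  0. ] p [0.4202 0.3388 0.1603] g 0.0426 0.0
[[250.1, 131.3], [143.9, 130.6], [118.0, 139.7], [112.9, 131.6]]
org 56 58
(600, 800, 3)
[[580.7, 130.1], [511.8, 129.5], [448.1, 138.8], [526.6, 130.5]]
org 416 57
(833, 800, 3)
scale 0.418702023726448
14.87 yaw 181.0 j6 0.075 T [-0.03  0.02  0.02] F [ 0.4 -0.1  0.5] p [0.4239 0.1192 0.1601] g 0.0422 0.0
```

```bash
python3 - <<'E'
from h import *;import pickle
w5,w6=(pickle.load(open(f'w{k}.pkl','rb')) for k in (5,6))
A=cv2.resize(w5["img"][95:165,85:270],None,fx=4.2,fy=4.2,interpolation=cv2.INTER_CUBIC)
B=cv2.resize(w6["img"][95:165,375:560],None,fx=4.2,fy=4.2,interpolation=cv2.INTER_CUBIC)
cv2.imwrite("pics/z5.png",np.vstack([A,B])[:,:,::-1]);print(A.shape)
E
```

```text
(294, 777, 3)
```

View pics/z5.png

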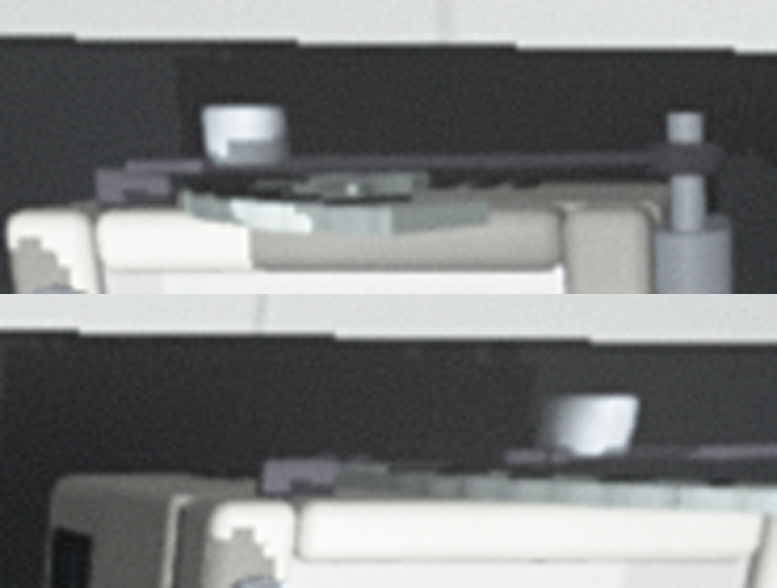

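The upper view shows the pointer arm with its tip at (127,166), the thumb-screw base at (245,160) and the tab at (133,185). The lower view shows the tip at (507,458), the thumb-screw base at (592,455) and the tab at (300,476). Triangulating these now.

```bash
python3 - <<'E'
from h import *;import pickle
w5,w6=(pickle.load(open(f'w{k}.pkl','rb')) for k in (5,6))
f=lambda x,y,b=0:((375 if b else 85)+x/4.2-.4,95+(y-294*b)/4.2-.4)
H=np.array([.3195,.082])
for n,p,q in [("tip",(127,166),(507,458)),("thumb",(245,160),(592,455)),("tabc",(133,185),(300,476)),("tabFront",(97,185),(263,476)),("tabBack",(170,185),(337,476))]:
    X,r=tri([(w5,f(*p)),(w6,f(*q,1))]);d=X[1:]-H
    print(n,np.round(X,4),np.round(r,4),"rad",np.hypot(*d).round(4),"ang",np.arctan2(d[1],-d[0]).round(3))
E
```

```text
tip [0.3622 0.2434 0.1137] [0.0002 0.0002] rad 0.0824 ang 0.395
thumb [0.3615 0.258  0.1092] [0.0004 0.0004] rad 0.0672 ang 0.417
tabc [0.3664 0.2297 0.0826] [0.0001 0.0001] rad 0.0898 ang 0.006
tabFront [0.3665 0.2239 0.0824] [0.0001 0.0001] rad 0.0956 ang 0.004
tabBack [0.3663 0.2356 0.0826] [0.0001 0.0001] rad 0.0839 ang 0.007
```

The pointer is at about 0.40 rad: the tip radius comes out at 81–82 mm and the shut tab reads 0.006, so both checks hold. Next I'll grasp the bar.

```bash

python3 -m jog '[[0.1,0.001,0.035,0,0],[0.1,0,0.035,0,0],[0.1,0,0.033,0,0],[0.1,0,0,0.02,0],[0.1,0,0,0,0]]' >/dev/null;python3 st.py
python3 -m jog '[[0.1,0,0,0.02,0],[0.1,0,0,0.02,0],[0.1,0,0,0.013,0],[0.1,0,0,0,0]]' >/dev/null;python3 st.py
python3 -m jog '[[0.4,0,0,0,0],[0.6,0,0,0,0],[1,0,0,0,0],[1,0,0,0,0],[1,0,0,0,0]]' 60 >/dev/null;python3 st.py
```

```text
15.28 yaw 181.3 j6 0.3 T [-0.04  0.04  0.01] F [-0.7 -0.1 -0.2] p [0.4187 0.2241 0.1371] g 0.0386 0.0
15.62 yaw 181.0 j6 0.3 T [-0.02  0.04 -0.02] F [ 0.4 -0.9  0.1] p [0.4183 0.2213 0.0841] g 0.0383 0.0
16.03 yaw 180.9 j6 0.3 T [-1.07  0.12  0.1 ] F [-0.9 -5.4  4.8] p [0.4216 0.2211 0.0876] g 0.0076 58.6
```

```bash

python3 -m jog '[[1,0,0.0026,-0.0057,0],[1,0,0,0,0],[1,0,0.0028,-0.0056,0],[1,0,0,0,0]]' 60 >/dev/null;python3 st.py
python3 -m jog '[[1,0,0.0032,-0.0054,0],[1,0,0,0,0],[1,0,0.0035,-0.0052,0],[1,0,0,0,0]]' 60 >/dev/null;python3 st.py
python3 -m jog '[[1,0,0.0038,-0.0050,0],[1,0,0,0,0],[1,0,0.0041,-0.0047,0],[1,0,0,0,0],[1,0,0,0,0]]' 60 >/dev/null;python3 st.py
python3 - <<'E'
from h import *;import pickle
w=cam('wrist');pickle.dump(w,open('w7.pkl','wb'))
for th in (0,.3,.33,.36,.39,.4):
    c,s=np.cos(th),np.sin(th)
    print(th,np.round(proj(w,[[.3664,.3178-.088*c,.082+.088*s],[.3622,.3178-.081*c,.082+.081*s]]),1).tolist())
E
```

```text
16.37 yaw 180.9 j6 0.311 T [-1.75 -0.63  0.04] F [ 3.2 -7.1 -5.9] p [0.4214 0.2257 0.0981] g 0.0078 58.6
16.7 yaw 180.9 j6 0.324 T [-1.99 -0.43 -0.01] F [ 1.9 -9.3 -0.9] p [0.4213 0.2318 0.1089] g 0.0076 58.6
17.12 yaw 180.9 j6 0.34 T [-2.49 -0.36  0.12] F [  2.  -12.6   1. ] p [0.4211 0.2389 0.1186] g 0.0076 58.9
0 [[263.7, 143.4], [276.4, 135.9]]
0.3 [[269.1, 147.0], [283.1, 138.1]]
0.33 [[270.7, 147.5], [284.7, 138.4]]
0.36 [[272.4, 147.9], [286.5, 138.7]]
0.39 [[274.3, 148.3], [288.4, 138.9]]
0.4 [[275.0, 148.5], [289.1, 139.0]]
```

The lid is at about 0.34 rad by the kinematics. My last picture will compare the tab with the pointer.

```bash
python3 - <<'E'
from h import *;import pickle
w=pickle.load(open('w7.pkl','rb'));s=cam("scene");pickle.dump(s,open("s7.pkl","wb"))
A=cv2.resize(w["img"][118:163,240:329],None,fx=8,fy=8,interpolation=cv2.INTER_CUBIC)
th=[0,.34,.4]
for t in th:print(t,proj(s,[[.3664,.3178-.088*np.cos(t),.082+.088*np.sin(t)],[.3622,.3178-.081*np.cos(t),.082+.081*np.sin(t)]]).round(1).tolist())
print(proj(s,[.36,.3178,.082]))
B=cv2.resize(s["img"][245:285,300:389],None,fx=8,fy=8,interpolation=cv2.INTER_CUBIC)[:240]
im=np.vstack([A,B[:240]]);print(im.shape);cv2.imwrite("pics/z7.png",im[:,:,::-1])
E
```

```text
0 [[334.3, 262.5], [334.3, 265.0]]
0.34 [[334.1, 254.5], [334.1, 257.6]]
0.4 [[333.8, 253.3], [333.8, 256.6]]
[[316.12430912 287.00692549]]
(600, 712, 3)
```

View pics/z7.png

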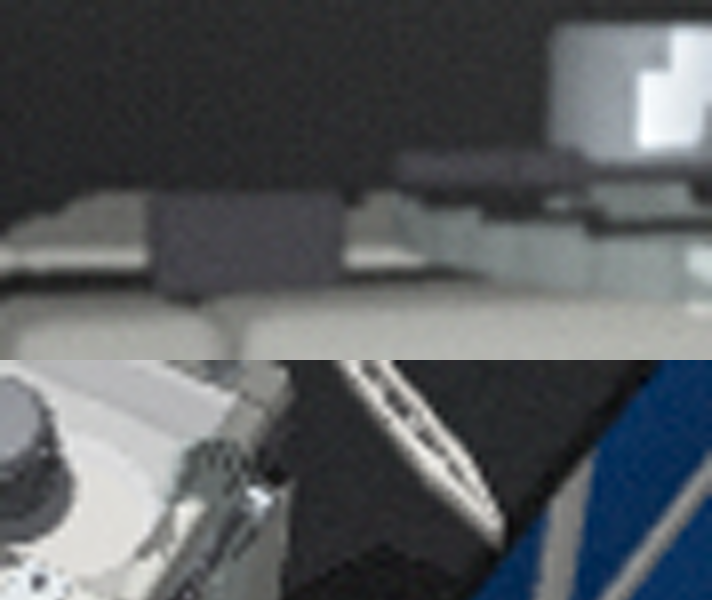

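The wrist crop shows the tab at 152–342 (centre 270.9 px in the full picture, about 0.335 rad) and the pointer tip at 397 (289.6 px, about 0.40–0.41 rad). I'll raise by about 0.06 and then check numerically.

```bash

python3 -m jog '[[1,0,0.0021,-0.0023,0],[1,0,0,0,0],[1,0,0.0022,-0.0023,0],[1,0,0,0,0],[1,0,0,0,0]]' 60 >/dev/null;python3 st.py
cat > chk.py <<'E'
from h import *;import pickle
def edges(w,v,u0,u1):
    g=w["img"].mean(2)[v[0]:v[1],u0:u1].mean(0);d=np.diff(cv2.GaussianBlur(g[None],(0,0),.8)[0]);return g,d
def run(w):
    P=lambda t:(proj(w,[[.3664,.3178-r*np.cos(t),.082+r*np.sin(t)] for r in (.094,.082)]),proj(w,[.3622,.3178-.081*np.cos(t),.082+.081*np.sin(t)])[0])
    for t in (.33,.36,.38,.4,.42):
        a,b=P(t);print(t,"tab u",a[:,0].round(1),"v",a[:,1].round(1),"tip",b.round(1))
    a,b=P(.38);vt=int(a[:,1].mean());vp=int(b[1])
    for nm,v,c in (("tab",(vt-2,vt+3),a[:,0].mean()),("ptr",(vp-1,vp+1),b[0])):
        u0=int(c)-(22 if nm=="tab" else 12);u1=int(c)+(22 if nm=="tab" else 12)
        g,_=edges(w,v,u0,u1);print(nm,"v",v,"u0",u0,g.round(0).astype(int).tolist())
run(pickle.load(open("w7.pkl","rb")))
w=cam("wrist");pickle.dump(w,open("w8.pkl","wb"));run(w)
E
python3 chk.py
```

```text
17.63 yaw 180.8 j6 0.348 T [-2.79 -0.42  0.05] F [  1.7 -13.2  -0.4] p [0.421  0.2428 0.1229] g 0.0077 58.9
0.33 tab u [258.5 282.6] v [147.6 147.3] tip [284.7 138.4]
0.36 tab u [260.2 284.3] v [148.  147.7] tip [286.5 138.7]
0.38 tab u [261.4 285.6] v [148.4 148. ] tip [287.8 138.8]
0.4 tab u [262.8 287. ] v [148.7 148.3] tip [289.1 139. ]
0.42 tab u [264.2 288.4] v [149.  148.5] tip [290.6 139.2]
tab v (146, 151) u0 251 [123, 124, 123, 123, 122, 125, 120, 87, 65, 67, 70, 71, 72, 71, 71, 70, 71, 73, 71, 71, 70, 71, 72, 73, 72, 70, 72, 72, 71, 72, 69, 75, 107, 127, 130, 130, 129, 129, 124, 118, 117, 116, 111, 108]
ptr v (137, 139) u0 275 [43, 44, 42, 44, 44, 44, 43, 44, 44, 43, 46, 47, 44, 46, 54, 65, 70, 70, 70, 68, 68, 68, 69, 67]
0.33 tab u [251.1 274.8] v [147.  146.8] tip [276.8 138. ]
0.36 tab u [252.6 276.4] v [147.4 147.1] tip [278.4 138.3]
0.38 tab u [253.7 277.6] v [147.7 147.4] tip [279.6 138.5]
0.4 tab u [255.  278.8] v [148.  147.6] tip [280.9 138.6]
0.42 tab u [256.3 280.2] v [148.4 147.9] tip [282.2 138.8]
tab v (145, 150) u0 243 [118, 118, 118, 117, 119, 118, 118, 119, 118, 121, 111, 71, 62, 68, 72, 70, 68, 72, 70, 71, 70, 72, 71, 71, 71, 72, 71, 71, 72, 72, 71, 71, 72, 70, 75, 92, 120, 124, 121, 116, 110, 111, 112, 107]
ptr v (137, 139) u0 267 [39, 40, 44, 45, 43, 42, 44, 43, 44, 45, 45, 42, 43, 42, 56, 66, 70, 70, 70, 70, 70, 70, 67, 70]
```

Image and kinematics put the tab at 0.383–0.396 and the pointer at about 0.40–0.405. I'll nudge up by about 0.012 and let it settle.

```bash

python3 -m jog '[[1,0,0.0009,-0.0009,0],[1,0,0,0,0],[1,0,0,0,0],[1,0,0,0,0],[1,0,0,0,0]]' 60 >/dev/null;python3 st.py
python3 -m jog '[[1,0,0,0,0],[1,0,0,0,0],[1,0,0,0,0],[1,0,0,0,0],[1,0,0,0,0]]' 60 >/dev/null;python3 st.py
sed -i '/w7.pkl/d' chk.py; python3 chk.py
```

```text
18.1 yaw 180.8 j6 0.35 T [-2.88 -0.5   0.12] F [  2.4 -12.5  -0.6] p [0.421  0.2435 0.1236] g 0.0077 58.7
18.52 yaw 180.8 j6 0.35 T [-2.87 -0.5   0.08] F [  2.6 -13.1  -1. ] p [0.4209 0.2434 0.1236] g 0.0076 58.7
0.33 tab u [249.7 273.3] v [146.9 146.7] tip [275.3 138. ]
0.36 tab u [251.2 274.9] v [147.3 147. ] tip [276.9 138.2]
0.38 tab u [252.3 276.1] v [147.6 147.3] tip [278.1 138.4]
0.4 tab u [253.5 277.3] v [147.9 147.5] tip [279.4 138.6]
0.42 tab u [254.9 278.6] v [148.3 147.8] tip [280.7 138.8]
tab v (145, 150) u0 242 [120, 119, 118, 120, 118, 119, 118, 118, 119, 122, 113, 77, 65, 69, 69, 69, 72, 70, 70, 71, 70, 72, 70, 72, 71, 70, 71, 72, 72, 72, 70, 70, 72, 71, 71, 84, 118, 126, 122, 115, 112, 112, 110, 111]
ptr v (137, 139) u0 266 [42, 43, 43, 44, 43, 42, 46, 44, 43, 42, 46, 44, 47, 50, 60, 68, 70, 68, 70, 70, 73, 68, 71, 72]
```

```bash
python3 -c "
from workcell import env
print(env.hand_in())"
```

```text
the job is handed in; nothing more can be done
None
```

Job handed in at 18.6 s: the vent cap was unscrewed to its stop with the lid shut, and the lid is held steady at about 0.39–0.405 rad against a set pointer measured at about 0.40 rad, with no reading of a swing past it.

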